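# Warm the loaded specimen tin

### The arm

A 6-joint arm with a two-finger parallel gripper is mounted at the origin on the work surface. World frame = base frame: x ahead of the robot, y to its left, z up, the work surface at z = 0. Lengths are in m, angles in rad, forces in N, time in s.
With the tool pointing down it reaches from about 0.35 to 0.925 m from the base axis. Payload 6.4 kg.
Tool frame: the origin (TCP) lies between the finger pads; the fingertips stand 11 mm ahead of it and the grasp point (between the pads) lies 8 mm behind it; z points along the fingers, x is the direction in which the jaws open and shut, and the axes are right-handed (so a half turn about z gives the same grasp; the last joint's range is limited). The gripper opens to 94 mm and grips with 3 to 60 N. Pads are 16 mm wide; open, the fingers measure 119 mm over their backs; the gripper's body (75 mm by 177 mm) begins 78 mm behind the grasp point.
Start: joints at [-1.338, 0.245, 1.558, -0, 1.339, -0.174], TCP at [0.257, -0.597, 0.216] pointing down, gripper open.
Joint ranges: [-3.13, 3.13], [-1.02, 2.26], [0.13, 2.54], [-0.95, 4.09], [0.21, 2.88], [-2.74, 2.74]. Speed limits (rad/s): [2.57, 2.57, 3.14, 3.14, 3.14, 3.14].

### API

Orientations are given as a rotation vector (axis times angle).
In Python, from plant import status, imaging, finish_job gives the robot as it stands.
- The arm moves only by the tool play_rows, never from a script. Its arguments are lists of equal length, an entry for each row: "delta_pos": the shift along the tool's x, y, z scaled (see below), a list of three; "delta_rot": the turn, a rotation vector about the tool's x, y, z scaled (see below), a list of three. In form: {"delta_pos": [[x, y, z], ...], "delta_rot": [[ax, ay, az], ...]}. A call has 1 to 5 rows; each row shifts and turns the commanded pose from where the row before left it, along the tool's axes as they then stand; what a row does not reach is not made up. The controller multiplies each number of a shift by 50 cm and each number of a turn by 60 degrees. A row lasts 1/12 s, in which the tool goes at most 41.7 mm and 7.16 degrees, less where a joint would pass 70% of its speed; a pose out of reach is approached as far as the arm can. A call with a number of a shift or a turn outside -1 to 1 is refused whole. A call with a gripper value outside its range is refused whole. "hand" is the gripper command: -1 is shut, 1 is fully open, values between are in proportion, set as the call begins (left out, the last holds). The fingers move at their own pace and stop on an object; "newtons" is the grip in N (left out, the last holds). Time passes only in rows, so rows that do not move let the fingers close. It gives the time, the measured TCP pose, the force and the opening at its end, in the units of the state.
- status.state(): the state, without advancing time (a new reading comes with each control period).
- imaging.read_camera(name): name is "scene" or "top"; returns (picture, depth): 420x560x3 uint8, red, green, blue; 420x560 float32, m along the optical axis (not along the pixel's ray), 0 where there is no reading.
- imaging.camera_info(name): a dict with "mtx" (3x3 intrinsics, pixels), "extrinsics" (4x4, takes a point from camera to world coordinates). Camera axes: x right, y up, looking along -z (the intrinsics and any distortion apply to the point x, -y, -z); pixel columns grow to the right and rows downward; lengths in m; the calibration is good to about 2 mm. A picture is of the moment at which its call begins. camera_info takes no time and is no camera call.
- finish_job(): hands the job in, once; it reports no verdict.
The state is a dict: "time_s": time; "joints": joint angles; "qd": joint speeds; "joint_efforts": joint torques, N m; "tcp_pos": TCP position; "eef_rot": TCP orientation; "contact_force": force on the tool from outside, world axes, zero at the start; "ft_torque": the same for the moment, N m; "grip_width": opening from 0.0 (shut) to 1.0 (fully open).
Only numpy, scipy, OpenCV 4.12 (cv2) and the standard library are available. Lean on these libraries where they do the work, as an engineer would, in place of code of your own. Each camera call takes 0.05 s, during which the arm holds its last target. There are 200 camera calls.

### The job

One of the three look-alike tins on the rubber mat holds the specimen and is clearly heavier: find it by lifting, leave the two empty ones upright where they stood, and set the loaded one down gently, upright, in the middle of the sprung copper warming plate. Then reach through the round opening in the yellow guard and turn the recessed knob clockwise all the way to its stop, where its white pointer meets the red mark. Do not disturb the other things on the bench.

Things in the scene. Friction and masses are not known exactly. Their poses are not given: they have to be found in the camera images.
- knob_grip (a point): recessed knob: black bar grip 46 mm long (along this point's x), 14 mm wide. Point on the turning axis, 28 mm out from the white sloped panel; the bar spans 8 to 38 mm out from the panel. z is the turning axis, straight out of the panel, 35 degrees from vertical, leaning to the warmer's front. x turns with the knob; a white pointer line marks the bar's -x end.
- guard (a point): centre of the round opening, 94 mm diameter, in the outer face of the yellow guard plate (150 x 160 x 4 mm, parallel to the panel, outer face 52 mm out from it). On the knob's axis, 24 mm out from knob_grip; z straight outwards, x up the slope. Fingers must enter along the axis only part open (about 35 mm); inside there is room for them to turn with the bar.
- knob (a joint): knob angle, rad, 0 to 3.14, growing clockwise seen from outside (a turn of -1 about knob_grip's z adds 1). Hard stop at 3.14, where the white pointer points up the slope to the red mark on the guard; at 0 it points down the slope. Starts at 0 to 0.8, so mostly two or more grasps. Friction about 0.06 N m; stays where it is left.
- plate (a point): centre of the top of the copper warming plate: flat rimless disc, 90 mm diameter, 53 mm above the table when empty, on the low grey deck (120 mm deep, 160 mm wide, 40 mm high) left of the sloped console. x points to the warmer's back, y to its left, z up. The console's side wall is 85 mm to the right; console and guard rise to about 185 mm.
- pan (a joint): how far the sprung warming plate has sunk, m: 0 empty, about 0.003 to 0.0045 under the loaded tin, under 0.001 under an empty one, 0.006 at the most (about 7 N)
- unit: the whole specimen warmer, fixed to the table: sloped console 170 mm wide with the guarded knob, and to its left the low deck with the plate. Origin on the table under the middle of the console's panel; its x axis points to its back, y to its left
- mat: black rubber mat, 130 x 310 x 4 mm, fixed flat on the table; origin under its centre, y along its length. The three tins stand on it in a row along y, about 100 mm apart
- tin_a_center (a point): closed square aluminium tin with a flush blue lid (top 13 mm), 46 x 46 mm, 63 mm high; the point lies on its axis 32 mm above its underside, x and y square to its sides. The three tins look alike: two are empty (95 to 145 g), one is loaded (390 to 540 g); the names do not tell which
- tin_b_center (a point): closed square aluminium tin with a flush blue lid (top 13 mm), 46 x 46 mm, 63 mm high; the point lies on its axis 32 mm above its underside, x and y square to its sides. The three tins look alike: two are empty (95 to 145 g), one is loaded (390 to 540 g); the names do not tell which
- tin_c_center (a point): closed square aluminium tin with a flush blue lid (top 13 mm), 46 x 46 mm, 63 mm high; the point lies on its axis 32 mm above its underside, x and y square to its sides. The three tins look alike: two are empty (95 to 145 g), one is loaded (390 to 540 g); the names do not tell which
- dropper: bystander: amber dropper bottle, 32 mm diameter, 75 mm high, standing in front of the warmer; origin under its centre
- dish: bystander: closed glass petri dish, 80 mm diameter, 15 mm high; origin under its centre
- jar: bystander: glass jar, 60 mm diameter, 85 mm high; origin under its centre
- slidebox: bystander: wooden microscope-slide box, 90 x 120 x 34 mm; origin under its centre
- beaker: bystander: clear open beaker, 70 mm diameter, 90 mm high; origin under its centre
- spatula: bystander: metal spatula, 160 mm long, lying flat near the robot; origin under its middle
Not all that is in view belongs to the job. Leave any pink or turquoise look-alike of the part that bears tin_b_center alone.

How it is judged:
By the outcome, as a careful person would: the job done as asked, in the order asked, and still so for the second after the job is handed in, with the robot touching nothing.
It also fails if it takes over 72 s, if anything falls off the work surface, if the arm or the gripper's body presses on something with over 40 N, if the wrist force passes 120 N, or if a joint passes its speed limit or range.

## Working session

There is one attempt and no reset: what is moved stays moved. The work goes in short steps, Python scripts to look and compute and a tool call to move; the robot and the scene stay as the last step left them, time stands still between calls to the robot, and variables do not carry over. Pictures are saved under pics/ and viewed, about 8 in all and at most 12, crops included, and the job is handed in when it is done.

Besides the shell and the picture viewer there is one more tool, called by a JSON object that holds its "op" and its "data", one argument or row to a line. play_rows: Moves the arm, as the interface text tells. Shifts and turns lie within -1 to 1; 1 stands for 50 cm of shift or 60 degrees of turn. Its arguments: {"type":"object","properties":{"delta_pos":{"type":"array"},"delta_rot":{"type":"array"},"hand":{"type":"number"},"newtons":{"type":"number"}},"required":["delta_pos","delta_rot"]}

```bash
ls; mkdir -p pics; python3 - <<'E'
from plant import status, imaging
import cv2, numpy as np
s=status.state(); print(s)
for n in ("scene","top"):
    p,d=imaging.read_camera(n); i=imaging.camera_info(n); print(n,i['mtx'],i['extrinsics'], {k:v for k,v in i.items() if k not in('mtx','extrinsics')})
    np.savez(f'{n}.npz',p=p,d=d,m=i['mtx'],e=i['extrinsics'])
    cv2.imwrite(f'pics/{n}0.png',cv2.resize(p[:,:,::-1],(800,600),interpolation=cv2.INTER_CUBIC))
E
```

```text
pics
{'time_s': 0.0, 'joints': array([-1.33808796e+00,  2.45800911e-01,  1.55896827e+00,  2.38437011e-05,
        1.33872172e+00, -1.74085057e-01]), 'qd': array([-0.00040765,  0.000735  , -0.00021381,  0.00026543,  0.00132611,
        0.00079479]), 'joint_efforts': array([ 5.16550608e-04, -4.15832341e+01, -3.14600873e+01,  6.85163727e-02,
        3.32915888e-02, -1.32222231e-04]), 'tcp_pos': array([ 0.25707024, -0.59638586,  0.21537836]), 'eef_rot': array([-2.62326642e+00,  1.72620564e+00,  2.14340474e-03]), 'contact_force': array([ 0.21697263, -0.63746161,  0.64239629]), 'ft_torque': array([0.00601819, 0.0150876 , 0.00463971]), 'grip_width': 0.9993485558640037}
scene [[401.7699661    0.         279.00851015]
 [  0.         401.7699661  209.52329438]
 [  0.           0.           1.        ]] [[ 5.01222007e-01 -7.51469050e-01  4.29034691e-01  9.10273493e-01]
 [ 8.65318720e-01  4.35211648e-01 -2.48624887e-01 -2.07011518e-01]
 [ 1.13012650e-04  4.95868015e-01  8.68397892e-01  8.54212125e-01]
 [ 0.00000000e+00  0.00000000e+00  0.00000000e+00  1.00000000e+00]] {}
top [[432.00252979   0.         281.02568698]
 [  0.         432.00252979 211.37818969]
 [  0.           0.           1.        ]] [[-0.00115144  0.98987891 -0.14190992  0.4095525 ]
 [-0.99978463 -0.00408007 -0.02034797 -0.00830346]
 [-0.02072103  0.14185592  0.98967042  1.04204714]
 [ 0.          0.          0.          1.        ]] {}
```

View pics/top0.png

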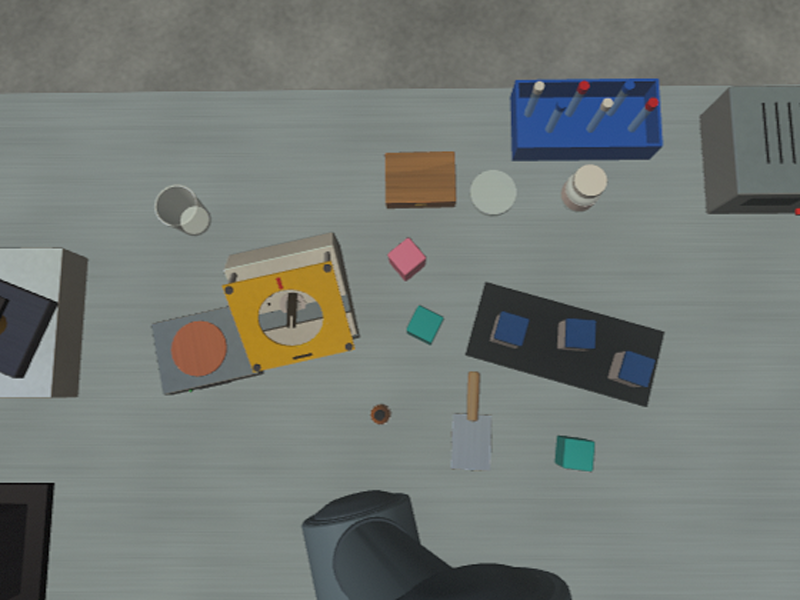

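View pics/scene0.png

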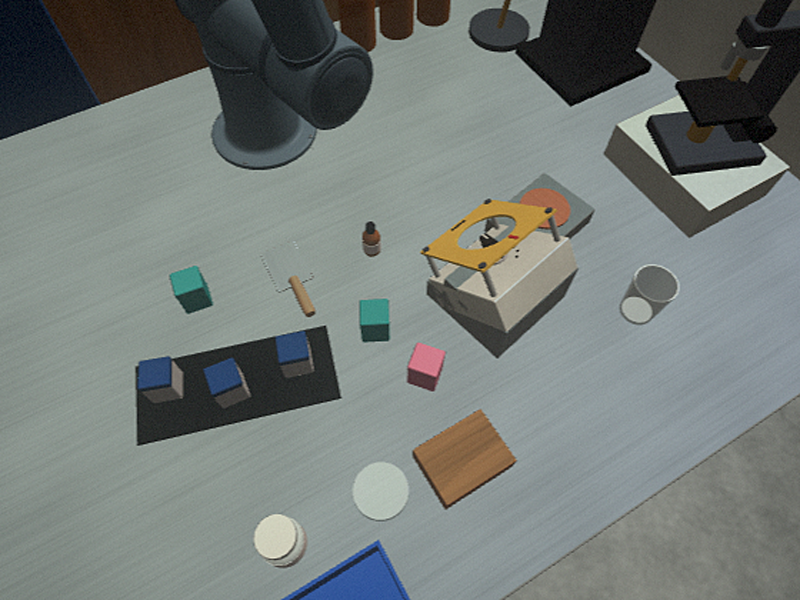

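The top view shows three blue-lidded tins on the black mat at (511,329), (578,335) and (634,369). The pink cube (407,258) and the turquoise cubes (425,324) and (575,453) are decoys, because they aren't blue and aren't on the mat. The copper plate is at (199,348) and the yellow guard at (291,316). The dropper stands in front of the warmer at (380,414).

```bash
cat > h.py <<'E'
import numpy as np, cv2
from scipy.spatial.transform import Rotation as R
def load(n): 
    z=np.load(f'{n}.npz'); return z['p'],z['d'],z['m'],z['e']
def world(d,m,e):
    v,u=np.mgrid[:d.shape[0],:d.shape[1]]
    P=np.stack([(u-m[0,2])/m[0,0]*d,-(v-m[1,2])/m[1,1]*d,-d],-1)
    return P@e[:3,:3].T+e[:3,3]
def rect(X):
    c,s,a=cv2.minAreaRect((X[:,:2]*1000).astype(np.float32)); return np.round(c,1),np.round(s,1),round(a,1)
E
python3 - <<'E'
from h import *
from scipy import ndimage as N
for n in ('top','scene'):
    p,d,m,e=load(n); W=world(d,m,e); hsv=cv2.cvtColor(p,cv2.COLOR_RGB2HSV); H,S,V=[hsv[...,i].astype(int) for i in range(3)]
    def comps(mask,name,mn=40,zr=None):
        l,k=N.label(N.binary_opening(mask&(d>0)))
        for i in range(1,k+1):
            q=l==i
            if q.sum()<mn: continue
            X=W[q]; z=np.median(X[:,2]); Y=X[abs(X[:,2]-z)<.006]
            vv,uu=np.nonzero(q)
            print(n,name,q.sum(),(int(uu.mean()),int(vv.mean())),'z',round(z*1000,1),rect(Y),'mean',np.round(Y.mean(0)*1000,1))
    comps((H>105)&(H<125)&(S>120)&(W[...,2]>.04)&(W[...,2]<.09),'blue')
    comps((H<12)&(S>100)&(V>100)&(W[...,2]<.09),'copper',200)
    ym=(H>18)&(H<28)&(S>180)&(V>120)&(W[...,2]>.06)&(W[...,2]<.22)
    l,k=N.label(ym); q=l==(1+np.argmax(N.sum(ym,l,range(1,k+1))))
    X=W[q]; c=X.mean(0)
    for _ in range(4):
        u,s,vt=np.linalg.svd(X-c); r=(X-c)@vt[2]; X=X[abs(r)<.004]; c=X.mean(0)
    nz=vt[2]*np.sign(vt[2,2]); print(n,'guard n',nz,'tilt',np.degrees(np.arccos(nz[2])),'az',np.degrees(np.arctan2(nz[1],nz[0])),'rms',np.std((X-c)@nz))
    up=np.array([0,0,1])-nz[2]*nz; up/=np.linalg.norm(up); left=np.cross(nz,up)
    Q=np.stack([(X-c)@up,(X-c)@left],-1); rc=cv2.minAreaRect((Q*1000).astype(np.float32)); print(rc)
    g=c+(up*rc[0][0]+left*rc[0][1])/1000; print('guard rect centre',g,'up',up,'left',left)
    # hole circle: rays of boundary intersect plane
    cn,h=cv2.findContours(q.astype(np.uint8),cv2.RETR_CCOMP,cv2.CHAIN_APPROX_NONE)
    b=max([x for x,y in zip(cn,h[0]) if y[3]>=0],key=len)[:,0].astype(float)
    o=e[:3,3]; ray=np.stack([(b[:,0]-m[0,2])/m[0,0],-(b[:,1]-m[1,2])/m[1,1],-np.ones(len(b))],-1)@e[:3,:3].T
    t=((c-o)@nz)/(ray@nz); B=o+ray*t[:,None]; q2=np.stack([(B-c)@up,(B-c)@left],-1)*1000
    (x,y),r=cv2.minEnclosingCircle(q2.astype(np.float32)); print('hole',r,c+(up*x+left*y)/1000)
    A=np.c_[2*q2,np.ones(len(q2))]; s=np.linalg.lstsq(A,(q2**2).sum(1),rcond=None)[0]; print('LS hole',np.sqrt(s[2]+s[0]**2+s[1]**2),c+(up*s[0]+left*s[1])/1000)
    # mat / table level
    mt=(V<50)&(abs(W[...,2])<.02); comps(mt,'mat',800)
    tb=(d>0)&(abs(W[...,2])<.02)&(V>80); print('table z',np.median(W[tb][:,2]))
a=cv2.imread('pics/top0.png')
p,d,m,e=load('top'); 
c1=cv2.resize(p[215:290,320:470,::-1],(800,400),interpolation=cv2.INTER_CUBIC)
c1=c1[:,:,:]; cv2.imwrite('pics/tins.png',c1)
c2=cv2.resize(p[155:285,95:260,::-1],(760,600),interpolation=cv2.INTER_CUBIC); cv2.imwrite('pics/guard.png',c2)
E
```

```text
top blue 58 (427, 56) z 58.0 (array([ 927.4, -341.7]), array([ 9.1, 47.8]), 2.8) mean [ 927.  -341.6   58.4]
top blue 53 (458, 61) z 55.9 (array([ 911.5, -417.8]), array([33.3,  5.9]), 4.7) mean [ 914.2 -416.7   56.4]
top blue 277 (369, 88) z 58.4 (array([ 849.7, -198.8]), array([147.4,  72. ]), 35.8) mean [ 844.1 -203.9   58.6]
top blue 120 (460, 89) z 55.9 (array([ 844.5, -417. ]), array([11.3, 70. ]), 82.8) mean [ 842.5 -416.4   57.2]
top blue 384 (357, 229) z 66.6 (array([ 507.5, -162.2]), array([44.1, 45.2]), 72.7) mean [ 507.2 -162.    66.5]
top blue 398 (405, 233) z 66.4 (array([ 499.1, -270.6]), array([45. , 44.5]), 83.7) mean [ 499.  -269.8   66.4]
top blue 410 (445, 257) z 66.4 (array([ 443.7, -355.3]), array([45.1, 44.4]), 69.7) mean [ 443.6 -354.9   66.4]
top copper 1146 (138, 243) z 52.0 (array([478.4, 341.1]), array([88.2, 85.8]), 89.5) mean [478.  340.1  52.1]
top guard n [-0.55993105 -0.12550295  0.81897877] tilt 35.017304890292145 az -167.36652479136077 rms 0.0014083079567912937
((-3.5531387329101562, -0.24053192138671875), (150.3083038330078, 157.9898223876953), 0.2
[... 686 characters left out ...]
02. , -270.3]), array([45.7, 45.8]), 85.9) mean [ 502.4 -270.7   66.7]
scene blue 300 (252, 396) z 59.0 (array([ 850.1, -231.9]), array([102.5,  76.1]), 89.7) mean [ 828.5 -215.2   59. ]
scene blue 53 (207, 414) z 59.2 (array([ 814.6, -298.2]), array([26.2,  5.2]), 89.8) mean [ 814.9 -297.6   58.8]
scene copper 437 (383, 141) z 52.2 (array([475.8, 352.7]), array([88.4, 59.7]), 20.7) mean [474.6 353.3  52.2]
scene guard n [0. 0. 1.] tilt 0.0 az 0.0 rms 0.0
((nan, nan), (0.0, 0.0), 0.0)
guard rect centre [nan nan nan] up [nan nan nan] left [nan nan nan]<stdin>:21: RuntimeWarning: invalid value encountered in divide
Traceback (most recent call last):
ValueError: max() iterable argument is empty
```

```bash
python3 - <<'E'
from h import *
p,d,m,e=load('top')
cv2.imwrite('pics/tins.png',cv2.resize(p[215:290,320:470,::-1],(800,400),interpolation=cv2.INTER_CUBIC))
cv2.imwrite('pics/guard.png',cv2.resize(p[155:285,145:260,::-1],(0,0),fx=4.6,fy=4.6,interpolation=cv2.INTER_CUBIC))
E
```

```text
(no output)
```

View pics/guard.png

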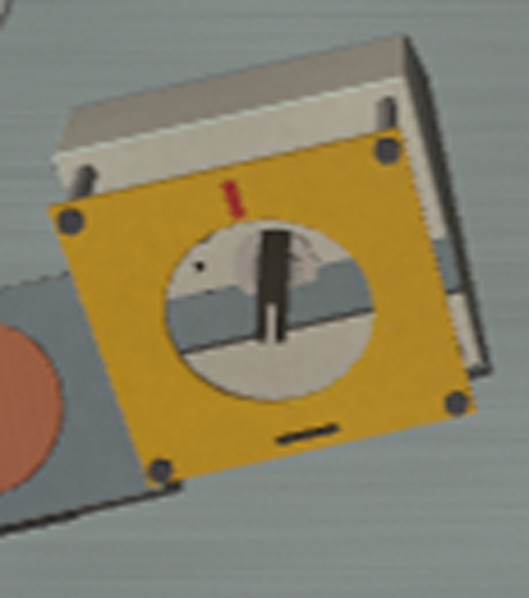

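View pics/tins.png

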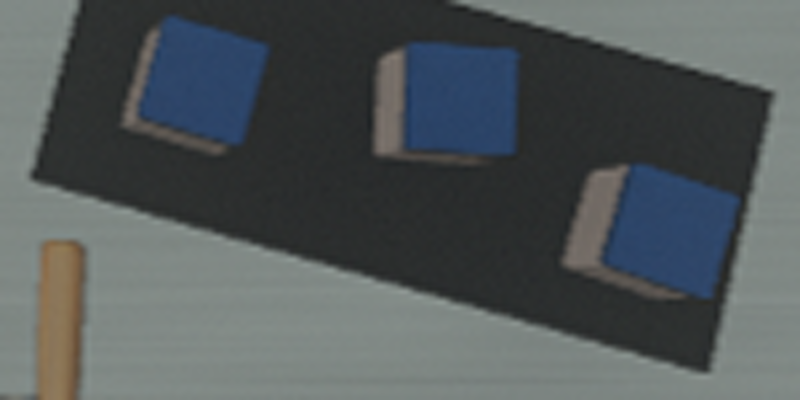

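The crop shows the guard opening centred at about (270,309), the bar running from (275,232) to (270,340) with its white pointer at the lower end (272,325), and the red mark at (233,200). The second crop confirms three blue-lidded tins on the mat, which are the ones meant.

```bash
cat >> h.py <<'E'
def ray(n,px):
    p,d,m,e=load(n); px=np.atleast_2d(px).astype(float)
    return e[:3,3],np.stack([(px[:,0]-m[0,2])/m[0,0],-(px[:,1]-m[1,2])/m[1,1],-np.ones(len(px))],-1)@e[:3,:3].T
def onplane(n,px,c,nz):
    o,r=ray(n,px); return o+r*(((c-o)@nz)/(r@nz))[:,None]
def down(yaw): # tool z down, tool x at yaw deg
    y=np.radians(yaw); x=np.array([np.cos(y),np.sin(y),0]); z=np.array([0,0,-1.]); return np.stack([x,np.cross(z,x),z],1)
def plan(p0,R0,pt,Rt):
    dl=R0.T@(np.array(pt)-p0); rv=R.from_matrix(R0.T@Rt).as_rotvec()
    n=int(np.ceil(max(np.linalg.norm(dl)/.0415,np.degrees(np.linalg.norm(rv))/7.1,1)))
    print('rows',n,'total local mm',np.round(dl*1000,1),'deg',np.round(np.degrees(rv),2),'| total scaled pos',np.round(dl/.5,4),'rot',np.round(rv/np.radians(60),4))
E
python3 - <<'E'
from h import *
from plant import status
nz=np.array([-np.sin(np.radians(35))*np.cos(np.radians(12.63)),-np.sin(np.radians(35))*np.sin(np.radians(12.63)),np.cos(np.radians(35))])
c=np.array([.5161,.1751,.1373]); up=np.array([0,0,1])-nz[2]*nz; up/=np.linalg.norm(up); left=np.cross(nz,up)
off=np.array([145,155]); f=lambda L:np.array(L)/4.6+off-.4
h=onplane('top',f([[165,305],[374,310],[268,220],[275,400]]),c,nz); print('hole',h.mean(0),np.round(np.stack([(h-c)@up,(h-c)@left],1)*1000,1))
b=onplane('top',f([[275,232],[270,340]]),c-.014*nz,nz); k=b-c; print('bar',np.round(np.stack([k@up,k@left],1)*1000,1))
for n,z in (('top',0),):
  print('dropper',onplane(n,np.array([[380,414]])*.7,np.array([0,0,.075]),np.array([0,0,1.])))
# scene yellow stats
p,d,m,e=load('scene'); W=world(d,m,e); hsv=cv2.cvtColor(p,cv2.COLOR_RGB2HSV); H,S,V=[hsv[...,i].astype(int) for i in range(3)]
q=(H>15)&(H<30)&(S>150)&(V>100); q[:,:280]=0; q[:130]=0; q[200:]=0;q[:,400:]=0
X=W[q&(d>0)]; r=(X-c)@nz; print('scene yellow',q.sum(),np.percentile(r,[5,25,50,75,95])*1000)
X=X[abs(r)<.012]; Q=np.stack([(X-c)@up,(X-c)@left],1)*1000; print(cv2.minAreaRect(Q.astype(np.float32)))
s=status.state(); Rt=R.from_rotvec(s['eef_rot']).as_matrix(); print(Rt.round(3), np.degrees(np.arctan2(Rt[1,0],Rt[0,0])))
E
```

```text
hole [0.51729626 0.17433363 0.13800003] [[ 15.4  44.5]
 [-10.6 -46.5]
 [ 45.3 -12. ]
 [-45.3  10. ]]
bar [[ 32.7 -11. ]
 [-20.9   6.3]]
dropper [[0.37358142 0.04493566 0.075     ]]
scene yellow 1612 [-2.68275334 -1.89574066 -1.39778515 -0.89798066 -0.18891135]
((1.4806671142578125, -0.04749298095703125), (160.91441345214844, 153.22137451171875), 89.87281036376953)
[[ 0.396 -0.918 -0.   ]
 [-0.918 -0.396  0.002]
 [-0.002 -0.    -1.   ]] -66.69239503538199
```

```bash
cat > mv.py <<'E'
import sys; from h import *; from plant import status
def cur():
    s=status.state(); return s['tcp_pos'],R.from_rotvec(s['eef_rot']).as_matrix(),s
E
python3 - <<'E'
from mv import *
p,Rm,s=cur(); plan(p,Rm,[.445,-.355,.15],Rm); plan(p,Rm,p,down(-18.7))
E
```

```text
rows 8 total local mm [-147.3 -268.1   65.8] deg [0. 0. 0.] | total scaled pos [-0.2946 -0.5362  0.1316] rot [0. 0. 0.]
rows 7 total local mm [0. 0. 0.] deg [ -0.05   0.08 -47.99] | total scaled pos [0. 0. 0.] rot [-0.0009  0.0014 -0.7999]
```

{"op": "play_rows", "data": {
  "delta_pos": [
    [-0.0368,-0.067,0.0164],
    [-0.0368,-0.067,0.0164],
    [-0.0368,-0.067,0.0164],
    [-0.0368,-0.067,0.0164],
    [-0.0368,-0.067,0.0164]
  ],
  "delta_rot": [
    [0,0,0],
    [0,0,0],
    [0,0,0],
    [0,0,0],
    [0,0,0]
  ]
}}

```text
time_s: 0.52
tcp_pos: [0.3752, -0.4444, 0.1746]
eef_rot: [-2.623, 1.727, 0.001]
contact_force: [0.5, -0.5, 0.2]
grip_width: 1.0
```

{"op": "play_rows", "data": {
  "delta_pos": [
    [-0.0368,-0.067,0.0164],
    [-0.0368,-0.067,0.0164],
    [-0.0368,-0.067,0.0164],
    [0,0,0],
    [0,0,0]
  ],
  "delta_rot": [
    [0,0,0],
    [0,0,0],
    [0,0,0],
    [0,0,-0.115],
    [0,0,-0.115]
  ]
}}

```text
time_s: 0.93
tcp_pos: [0.4458, -0.3531, 0.1496]
eef_rot: [-2.819, 1.385, 0.004]
contact_force: [-0.6, 0.0, 1.0]
grip_width: 1.002
```

{"op": "play_rows", "data": {
  "delta_pos": [
    [0,0,0],
    [0,0,0],
    [0,0,0],
    [0,0,0],
    [0,0,0]
  ],
  "delta_rot": [
    [0,0,-0.115],
    [0,0,-0.115],
    [0,0,-0.115],
    [0,0,-0.115],
    [0,0,-0.11]
  ]
}}

```text
time_s: 1.35
tcp_pos: [0.4449, -0.3554, 0.1504]
eef_rot: [-3.101, 0.501, 0.001]
contact_force: [-0.9, 0.6, -0.6]
grip_width: 0.999
```

{"op": "play_rows", "data": {
  "delta_pos": [
    [0,0,0],
    [0,0,0],
    [0,0,0]
  ],
  "delta_rot": [
    [0,0,0],
    [0,0,0],
    [0,0,0]
  ]
}}

```text
time_s: 1.6
tcp_pos: [0.445, -0.3556, 0.1506]
eef_rot: [-3.099, 0.514, 0.0]
contact_force: [0.3, 0.5, -0.7]
grip_width: 1.0
```

```bash
python3 - <<'E'
from mv import *
p,Rm,s=cur(); print(p,Rm.round(3).tolist(),s['contact_force'],s['joints']); plan(p,Rm,[.445,-.355,.033],down(-18.7))
E
```

```text
[ 0.44497453 -0.35561827  0.15064019] [[0.946, -0.323, -0.0], [-0.323, -0.946, 0.0], [-0.0, -0.0, -1.0]] [ 0.32081389  0.49999026 -0.66813948] [-8.73245936e-01  1.28023717e-01  1.81827529e+00  3.13845019e-05
  1.19569976e+00 -5.44526463e-01]
rows 3 total local mm [-1.000e-01 -6.000e-01  1.176e+02] deg [-0.01  0.02 -0.13] | total scaled pos [-0.0003 -0.0011  0.2353] rot [-0.0002  0.0003 -0.0022]
```

{"op": "play_rows", "data": {
  "delta_pos": [
    [0,0,0.06],
    [0,0,0.06],
    [0,0,0.06],
    [0,0,0.04],
    [0,0,0.015]
  ],
  "delta_rot": [
    [0,0,0],
    [0,0,0],
    [0,0,0],
    [0,0,0],
    [0,0,0]
  ]
}}

```text
time_s: 2.02
tcp_pos: [0.4433, -0.3537, 0.0297]
eef_rot: [-3.095, 0.512, 0.007]
contact_force: [-0.2, 0.7, -0.2]
grip_width: 1.0
```

{"op": "play_rows", "data": {
  "delta_pos": [
    [0,0,0],
    [0,0,0],
    [0,0,0],
    [0,0,0],
    [0,0,0]
  ],
  "delta_rot": [
    [0,0,0],
    [0,0,0],
    [0,0,0],
    [0,0,0],
    [0,0,0]
  ],
  "hand": -1,
  "newtons": 20
}}

```text
time_s: 2.43
tcp_pos: [0.4458, -0.3566, 0.0349]
eef_rot: [3.098, -0.51, 0.003]
contact_force: [-0.4, 1.1, -0.6]
grip_width: 0.683
```

{"op": "play_rows", "data": {
  "delta_pos": [
    [0,0,0],
    [0,0,0],
    [0,0,0],
    [0,0,0],
    [0,0,0]
  ],
  "delta_rot": [
    [0,0,0],
    [0,0,0],
    [0,0,0],
    [0,0,0],
    [0,0,0]
  ]
}}

```text
time_s: 2.85
tcp_pos: [0.4451, -0.3559, 0.0337]
eef_rot: [3.1, -0.51, -0.0]
contact_force: [-1.3, 0.7, 4.1]
grip_width: 0.489
```

{"op": "play_rows", "data": {
  "delta_pos": [
    [0,0,-0.01],
    [0,0,-0.02],
    [0,0,-0.02],
    [0,0,-0.01],
    [0,0,0]
  ],
  "delta_rot": [
    [0,0,0],
    [0,0,0],
    [0,0,0],
    [0,0,0],
    [0,0,0]
  ]
}}

```text
time_s: 3.27
tcp_pos: [0.4461, -0.3568, 0.0655]
eef_rot: [3.098, -0.51, 0.005]
contact_force: [-0.1, 0.1, -0.7]
grip_width: 0.485
```

{"op": "play_rows", "data": {
  "delta_pos": [
    [0,0,0],
    [0,0,0],
    [0,0,0]
  ],
  "delta_rot": [
    [0,0,0],
    [0,0,0],
    [0,0,0]
  ]
}}

```text
time_s: 3.52
tcp_pos: [0.4448, -0.3554, 0.0629]
eef_rot: [-3.099, 0.51, 0.001]
contact_force: [0.5, -0.9, -1.1]
grip_width: 0.491
```

{"op": "play_rows", "data": {
  "delta_pos": [
    [0,0,0],
    [0,0,0]
  ],
  "delta_rot": [
    [0,0,0],
    [0,0,0]
  ]
}}

```text
time_s: 3.68
tcp_pos: [0.4449, -0.3555, 0.0629]
eef_rot: [-3.099, 0.51, 0.001]
contact_force: [-0.3, -0.3, -0.9]
grip_width: 0.486
```

Held lift reads about -0.9 N, so this tin is empty. I'll put it back and try the middle one.

{"op": "play_rows", "data": {
  "delta_pos": [
    [0,0,0.02],
    [0,0,0.02],
    [0,0,0.014],
    [0,0,0.005],
    [0,0,0]
  ],
  "delta_rot": [
    [0,0,0],
    [0,0,0],
    [0,0,0],
    [0,0,0],
    [0,0,0]
  ]
}}

```text
time_s: 4.1
tcp_pos: [0.4447, -0.3553, 0.0333]
eef_rot: [-3.098, 0.51, 0.003]
contact_force: [-2.1, 1.4, 4.5]
grip_width: 0.49
```

{"op": "play_rows", "data": {
  "delta_pos": [
    [0,0,0.001],
    [0,0,0],
    [0,0,0]
  ],
  "delta_rot": [
    [0,0,0],
    [0,0,0],
    [0,0,0]
  ]
}}

```text
time_s: 4.35
tcp_pos: [0.4447, -0.3554, 0.0334]
eef_rot: [-3.099, 0.51, 0.003]
contact_force: [-2.9, 2.1, 6.3]
grip_width: 0.488
```

{"op": "play_rows", "data": {
  "delta_pos": [
    [0,0,0],
    [0,0,0],
    [0,0,0],
    [0,0,0],
    [0,0,0]
  ],
  "delta_rot": [
    [0,0,0],
    [0,0,0],
    [0,0,0],
    [0,0,0],
    [0,0,0]
  ],
  "hand": 1
}}

```text
time_s: 4.77
tcp_pos: [0.445, -0.3557, 0.0331]
eef_rot: [-3.1, 0.51, 0.0]
contact_force: [-0.6, -0.3, -0.5]
grip_width: 0.806
```

{"op": "play_rows", "data": {
  "delta_pos": [
    [0,0,-0.02],
    [0,0,-0.05],
    [0,0,-0.06],
    [0,0,-0.064],
    [0,0,0]
  ],
  "delta_rot": [
    [0,0,0],
    [0,0,0],
    [0,0,0],
    [0,0,0],
    [0,0,0]
  ]
}}

```text
time_s: 5.18
tcp_pos: [0.4481, -0.3591, 0.1383]
eef_rot: [3.092, -0.509, 0.015]
contact_force: [-0.3, -0.9, 0.8]
grip_width: 0.998
```

{"op": "play_rows", "data": {
  "delta_pos": [
    [0.0169,-0.0655,0],
    [0.0169,-0.0655,0],
    [0.0168,-0.0656,0],
    [0,0,0],
    [0,0,0]
  ],
  "delta_rot": [
    [0,0,0],
    [0,0,0],
    [0,0,0],
    [0,0,-0.1125],
    [0,0,-0.1125]
  ]
}}

```text
time_s: 5.6
tcp_pos: [0.5013, -0.269, 0.1305]
eef_rot: [-3.139, 0.129, -0.0]
contact_force: [-0.3, -0.6, -0.1]
grip_width: 0.996
```

{"op": "play_rows", "data": {
  "delta_pos": [
    [0,0,0],
    [0,0,0],
    [0,0,0]
  ],
  "delta_rot": [
    [0,0,0],
    [0,0,0],
    [0,0,0]
  ]
}}

```text
time_s: 5.85
tcp_pos: [0.5004, -0.271, 0.1304]
eef_rot: [3.138, -0.147, 0.0]
contact_force: [0.1, -0.4, 0.5]
grip_width: 1.002
```

```bash
python3 - <<'E'
from mv import *
p,Rm,s=cur(); print(p,s['contact_force'],s['grip_width']); plan(p,Rm,[.5005,-.2705,.033],down(-5.2))
E
```

```text
[ 0.50041104 -0.27097627  0.13044926] [ 0.09648745 -0.39777425  0.4816539 ] 1.0022530539161174
rows 3 total local mm [ 0.  -0.5 97.4] deg [ 0.   -0.01 -0.16] | total scaled pos [ 1.000e-04 -1.000e-03  1.949e-01] rot [ 0.     -0.0001 -0.0027]
```

{"op": "play_rows", "data": {
  "delta_pos": [
    [0,-0.001,0.06],
    [0,0,0.06],
    [0,0,0.05],
    [0,0,0.02],
    [0,0,0.005]
  ],
  "delta_rot": [
    [0,0,0],
    [0,0,0],
    [0,0,0],
    [0,0,0],
    [0,0,0]
  ]
}}

```text
time_s: 6.27
tcp_pos: [0.499, -0.2694, 0.0305]
eef_rot: [-3.135, 0.145, 0.006]
contact_force: [-0.5, -0.1, 0.4]
grip_width: 1.001
```

{"op": "play_rows", "data": {
  "delta_pos": [
    [0,0,0],
    [0,0,0],
    [0,0,0],
    [0,0,0],
    [0,0,0]
  ],
  "delta_rot": [
    [0,0,0],
    [0,0,0],
    [0,0,0],
    [0,0,0],
    [0,0,0]
  ],
  "hand": -1
}}

```text
time_s: 6.68
tcp_pos: [0.5013, -0.2708, 0.0341]
eef_rot: [3.137, -0.142, 0.003]
contact_force: [-0.1, -0.6, 0.3]
grip_width: 0.682
```

{"op": "play_rows", "data": {
  "delta_pos": [
    [0,0,0],
    [0,0,0],
    [0,0,0],
    [0,0,0],
    [0,0,0]
  ],
  "delta_rot": [
    [0,0,0],
    [0,0,0],
    [0,0,0],
    [0,0,0],
    [0,0,0]
  ]
}}

```text
time_s: 7.1
tcp_pos: [0.5006, -0.2702, 0.0331]
eef_rot: [-3.138, 0.142, 0.0]
contact_force: [-0.7, 1.3, 3.9]
grip_width: 0.489
```

{"op": "play_rows", "data": {
  "delta_pos": [
    [0,0,-0.01],
    [0,0,-0.02],
    [0,0,-0.02],
    [0,0,-0.01],
    [0,0,0]
  ],
  "delta_rot": [
    [0,0,0],
    [0,0,0],
    [0,0,0],
    [0,0,0],
    [0,0,0]
  ]
}}

```text
time_s: 7.52
tcp_pos: [0.5018, -0.2712, 0.0651]
eef_rot: [3.136, -0.142, 0.005]
contact_force: [-0.1, 0.0, -1.0]
grip_width: 0.487
```

{"op": "play_rows", "data": {
  "delta_pos": [
    [0,0,0],
    [0,0,0],
    [0,0,0]
  ],
  "delta_rot": [
    [0,0,0],
    [0,0,0],
    [0,0,0]
  ]
}}

```text
time_s: 7.77
tcp_pos: [0.5003, -0.27, 0.0624]
eef_rot: [-3.138, 0.142, 0.001]
contact_force: [0.3, -1.1, -1.2]
grip_width: 0.491
```

{"op": "play_rows", "data": {
  "delta_pos": [
    [0,0,0],
    [0,0,0]
  ],
  "delta_rot": [
    [0,0,0],
    [0,0,0]
  ]
}}

```text
time_s: 7.93
tcp_pos: [0.5004, -0.2701, 0.0624]
eef_rot: [-3.138, 0.142, 0.001]
contact_force: [-0.8, 0.3, -1.2]
grip_width: 0.486
```

The middle tin is empty as well, at about -1.2 N. I'll put it back and lift the third.

{"op": "play_rows", "data": {
  "delta_pos": [
    [0,0,0.02],
    [0,0,0.02],
    [0,0,0.014],
    [0,0,0.005],
    [0,0,0]
  ],
  "delta_rot": [
    [0,0,0],
    [0,0,0],
    [0,0,0],
    [0,0,0],
    [0,0,0]
  ]
}}

```text
time_s: 8.35
tcp_pos: [0.5002, -0.2699, 0.0328]
eef_rot: [-3.137, 0.142, 0.003]
contact_force: [-2.5, 2.4, 4.3]
grip_width: 0.49
```

{"op": "play_rows", "data": {
  "delta_pos": [
    [0,0,0.001],
    [0,0,0],
    [0,0,0]
  ],
  "delta_rot": [
    [0,0,0],
    [0,0,0],
    [0,0,0]
  ]
}}

```text
time_s: 8.6
tcp_pos: [0.5002, -0.2699, 0.0328]
eef_rot: [-3.137, 0.142, 0.003]
contact_force: [-3.7, 2.0, 4.4]
grip_width: 0.488
```

{"op": "play_rows", "data": {
  "delta_pos": [
    [0,0,0],
    [0,0,0],
    [0,0,0],
    [0,0,0],
    [0,0,0]
  ],
  "delta_rot": [
    [0,0,0],
    [0,0,0],
    [0,0,0],
    [0,0,0],
    [0,0,0]
  ],
  "hand": 1
}}

```text
time_s: 9.02
tcp_pos: [0.5006, -0.2702, 0.0326]
eef_rot: [-3.138, 0.142, 0.0]
contact_force: [0.3, -0.1, 0.1]
grip_width: 0.807
```

{"op": "play_rows", "data": {
  "delta_pos": [
    [0,0,-0.02],
    [0,0,-0.05],
    [0,0,-0.06],
    [0,0,-0.064],
    [0,0,0]
  ],
  "delta_rot": [
    [0,0,0],
    [0,0,0],
    [0,0,0],
    [0,0,0],
    [0,0,0]
  ]
}}

```text
time_s: 9.43
tcp_pos: [0.5042, -0.273, 0.1378]
eef_rot: [3.131, -0.142, 0.016]
contact_force: [1.1, -0.5, 1.2]
grip_width: 1.003
```

{"op": "play_rows", "data": {
  "delta_pos": [
    [-0.001,-0.072,0],
    [-0.001,-0.072,0],
    [-0.001,-0.072,0],
    [0,0,0],
    [0,0,0]
  ],
  "delta_rot": [
    [0,0,0],
    [0,0,0],
    [0,0,0],
    [0,0,0.105],
    [0,0,0.105]
  ]
}}

```text
time_s: 9.85
tcp_pos: [0.5088, -0.1605, 0.1299]
eef_rot: [-3.103, 0.489, 0.0]
contact_force: [1.0, -0.4, -0.7]
grip_width: 1.002
```

{"op": "play_rows", "data": {
  "delta_pos": [
    [0,0,0],
    [0,0,0],
    [0,0,0]
  ],
  "delta_rot": [
    [0,0,0],
    [0,0,0],
    [0,0,0]
  ]
}}

```text
time_s: 10.1
tcp_pos: [0.5089, -0.1628, 0.1299]
eef_rot: [3.104, -0.483, 0.0]
contact_force: [-0.0, 0.5, -0.0]
grip_width: 0.999
```

```bash
python3 - <<'E'
from mv import *
p,Rm,s=cur(); print(p,s['contact_force'],s['grip_width']); plan(p,Rm,[.5085,-.1623,.033],down(-17.6))
E
```

```text
[ 0.50886392 -0.16280282  0.1299459 ] [-0.00708216  0.49291832 -0.04795084] 0.9994337421956281
rows 3 total local mm [-0.5 -0.4 96.9] deg [ 0.   -0.01 -0.08] | total scaled pos [-0.001  -0.0007  0.1939] rot [ 0.     -0.0001 -0.0014]
```

{"op": "play_rows", "data": {
  "delta_pos": [
    [-0.001,-0.001,0.06],
    [0,0,0.06],
    [0,0,0.05],
    [0,0,0.019],
    [0,0,0.005]
  ],
  "delta_rot": [
    [0,0,0],
    [0,0,0],
    [0,0,0],
    [0,0,0],
    [0,0,0]
  ]
}}

```text
time_s: 10.52
tcp_pos: [0.507, -0.1614, 0.0307]
eef_rot: [-3.102, 0.485, 0.007]
contact_force: [0.0, -0.3, 0.6]
grip_width: 1.0
```

{"op": "play_rows", "data": {
  "delta_pos": [
    [0,0,0],
    [0,0,0],
    [0,0,0],
    [0,0,0],
    [0,0,0]
  ],
  "delta_rot": [
    [0,0,0],
    [0,0,0],
    [0,0,0],
    [0,0,0],
    [0,0,0]
  ],
  "hand": -1,
  "newtons": 30
}}

```text
time_s: 10.93
tcp_pos: [0.5093, -0.1623, 0.034]
eef_rot: [3.103, -0.486, 0.003]
contact_force: [-0.7, -0.4, -0.5]
grip_width: 0.681
```

{"op": "play_rows", "data": {
  "delta_pos": [
    [0,0,0],
    [0,0,0],
    [0,0,0],
    [0,0,0],
    [0,0,0]
  ],
  "delta_rot": [
    [0,0,0],
    [0,0,0],
    [0,0,0],
    [0,0,0],
    [0,0,0]
  ]
}}

```text
time_s: 11.35
tcp_pos: [0.5084, -0.1618, 0.033]
eef_rot: [-3.104, 0.486, 0.001]
contact_force: [-3.2, 1.3, 3.2]
grip_width: 0.491
```

{"op": "play_rows", "data": {
  "delta_pos": [
    [0,0,-0.01],
    [0,0,-0.02],
    [0,0,-0.02],
    [0,0,-0.01],
    [0,0,0]
  ],
  "delta_rot": [
    [0,0,0],
    [0,0,0],
    [0,0,0],
    [0,0,0],
    [0,0,0]
  ]
}}

```text
time_s: 11.77
tcp_pos: [0.5098, -0.1626, 0.0648]
eef_rot: [3.102, -0.486, 0.006]
contact_force: [0.9, 0.6, -4.6]
grip_width: 0.485
```

{"op": "play_rows", "data": {
  "delta_pos": [
    [0,0,0],
    [0,0,0],
    [0,0,0]
  ],
  "delta_rot": [
    [0,0,0],
    [0,0,0],
    [0,0,0]
  ]
}}

```text
time_s: 12.02
tcp_pos: [0.5081, -0.1617, 0.0624]
eef_rot: [-3.103, 0.486, 0.001]
contact_force: [0.3, -0.1, -4.1]
grip_width: 0.486
```

{"op": "play_rows", "data": {
  "delta_pos": [
    [0,0,0],
    [0,0,0]
  ],
  "delta_rot": [
    [0,0,0],
    [0,0,0]
  ]
}}

```text
time_s: 12.18
tcp_pos: [0.5083, -0.1618, 0.0624]
eef_rot: [-3.103, 0.486, 0.001]
contact_force: [0.6, 0.4, -4.4]
grip_width: 0.486
```

The third tin reads about -4.4 N (roughly 440 g), so it is the loaded one. Carrying it high over the console to the plate.

{"op": "play_rows", "data": {
  "delta_pos": [
    [0,0,-0.05],
    [0,0,-0.075],
    [0,0,-0.075],
    [0,0,-0.075],
    [0,0,-0.075]
  ],
  "delta_rot": [
    [0,0,0],
    [0,0,0],
    [0,0,0],
    [0,0,0],
    [0,0,0]
  ]
}}

```text
time_s: 12.6
tcp_pos: [0.5081, -0.1616, 0.2393]
eef_rot: [-3.104, 0.486, 0.001]
contact_force: [1.2, 0.1, -4.3]
grip_width: 0.486
```

{"op": "play_rows", "data": {
  "delta_pos": [
    [0,0,-0.075],
    [0,0,-0.05],
    [0,0,0],
    [-0.012,-0.031,0],
    [-0.024,-0.062,0]
  ],
  "delta_rot": [
    [0,0,0],
    [0,0,0],
    [0,0,0],
    [0,0,0],
    [0,0,0]
  ]
}}

```text
time_s: 13.02
tcp_pos: [0.5051, -0.1136, 0.2983]
eef_rot: [3.102, -0.492, -0.003]
contact_force: [-0.3, 1.2, -4.4]
grip_width: 0.49
```

{"op": "play_rows", "data": {
  "delta_pos": [
    [-0.024,-0.062,0],
    [-0.024,-0.062,0],
    [-0.024,-0.062,0],
    [-0.024,-0.062,0],
    [-0.024,-0.062,0]
  ],
  "delta_rot": [
    [0,0,0],
    [0,0,0],
    [0,0,0],
    [0,0,0],
    [0,0,0]
  ]
}}

```text
time_s: 13.43
tcp_pos: [0.4945, 0.0554, 0.2975]
eef_rot: [3.104, -0.486, -0.006]
contact_force: [0.6, 0.4, -3.8]
grip_width: 0.489
```

{"op": "play_rows", "data": {
  "delta_pos": [
    [-0.024,-0.062,0],
    [-0.024,-0.062,0],
    [-0.024,-0.062,0],
    [-0.024,-0.062,0],
    [-0.024,-0.062,0]
  ],
  "delta_rot": [
    [0,0,0],
    [0,0,0],
    [0,0,0],
    [0,0,0],
    [0,0,0]
  ]
}}

```text
time_s: 13.85
tcp_pos: [0.4847, 0.2211, 0.2973]
eef_rot: [3.102, -0.485, -0.006]
contact_force: [0.6, -0.5, -3.5]
grip_width: 0.488
```

{"op": "play_rows", "data": {
  "delta_pos": [
    [-0.024,-0.062,0],
    [-0.024,-0.062,0],
    [-0.024,-0.062,0],
    [-0.012,-0.031,0],
    [0,0,0]
  ],
  "delta_rot": [
    [0,0,0],
    [0,0,0],
    [0,0,0],
    [0,0,0],
    [0,0,0]
  ]
}}

```text
time_s: 14.27
tcp_pos: [0.4775, 0.3384, 0.2969]
eef_rot: [3.103, -0.479, -0.007]
contact_force: [-0.1, -0.3, -4.8]
grip_width: 0.487
```

{"op": "play_rows", "data": {
  "delta_pos": [
    [0,0,0],
    [0,0,0],
    [0,0,0],
    [0,0,0],
    [0,0,0]
  ],
  "delta_rot": [
    [0,0,-0.1],
    [0,0,-0.1],
    [0,0,-0.1],
    [0,0,-0.1],
    [0,0,-0.1]
  ]
}}

```text
time_s: 14.68
tcp_pos: [0.4787, 0.3346, 0.2978]
eef_rot: [3.121, 0.341, -0.005]
contact_force: [-0.5, -0.3, -4.0]
grip_width: 0.491
```

{"op": "play_rows", "data": {
  "delta_pos": [
    [0,0,0],
    [0,0,0],
    [0,0,0]
  ],
  "delta_rot": [
    [0,0,0],
    [0,0,0],
    [0,0,0]
  ]
}}

```text
time_s: 14.93
tcp_pos: [0.479, 0.3352, 0.2992]
eef_rot: [3.124, 0.33, -0.003]
contact_force: [-0.3, -0.3, -3.9]
grip_width: 0.489
```

```bash
python3 - <<'E'
from mv import *
p,Rm,s=cur(); print(p,s['contact_force'],s['grip_width'],s['joints']); plan(p,Rm,[.4795,.3408,.095],down(12.6))
E
```

```text
[0.47902617 0.33522571 0.29916854] [-0.26852752 -0.306269   -3.89594402] 0.48872502211580715 [ 4.16871303e-01  3.65254198e-02  1.63813837e+00 -1.54860316e-04
  1.46865683e+00  2.06562915e-01]
rows 5 total local mm [  2.   -5.5 204.2] deg [ 0.03  0.1  -0.55] | total scaled pos [ 0.0039 -0.0109  0.4083] rot [ 0.0005  0.0016 -0.0092]
```

{"op": "play_rows", "data": {
  "delta_pos": [
    [0.004,-0.011,0.04],
    [0,0,0.075],
    [0,0,0.075],
    [0,0,0.075],
    [0,0,0.07]
  ],
  "delta_rot": [
    [0,0,-0.009],
    [0,0,0],
    [0,0,0],
    [0,0,0],
    [0,0,0]
  ]
}}

```text
time_s: 15.35
tcp_pos: [0.4795, 0.3412, 0.1306]
eef_rot: [3.122, 0.346, -0.001]
contact_force: [0.0, -0.2, -3.4]
grip_width: 0.489
```

{"op": "play_rows", "data": {
  "delta_pos": [
    [0,0,0.05],
    [0,0,0.02],
    [0,0,0],
    [0,0,0],
    [0,0,0]
  ],
  "delta_rot": [
    [0,0,0],
    [0,0,0],
    [0,0,0],
    [0,0,0],
    [0,0,0]
  ]
}}

```text
time_s: 15.77
tcp_pos: [0.4818, 0.3424, 0.1005]
eef_rot: [-3.121, -0.348, -0.007]
contact_force: [0.3, 0.1, -3.1]
grip_width: 0.486
```

```bash
python3 - <<'E'
from mv import *
from plant import imaging
p,d=imaging.read_camera('top'); cv2.imwrite('pics/place.png',cv2.resize(p[150:300,90:290,::-1],(800,600),interpolation=cv2.INTER_CUBIC))
p,Rm,s=cur(); print(p,s['contact_force'],s['grip_width'],s['joints']); plan(p,Rm,[.4795,.3408,.083],down(12.6))
E
```

```text
[0.48186773 0.34245256 0.10062303] [-0.35425092  0.11200723 -4.36408129] 0.48969860031096146 [ 4.26224187e-01  2.37489647e-01  1.79336015e+00 -2.86362890e-05
  1.10588655e+00  2.04073133e-01]
rows 1 total local mm [-2.8  1.1 17.6] deg [-0.06 -0.27  0.13] | total scaled pos [-0.0055  0.0022  0.0352] rot [-0.0009 -0.0045  0.0022]
```

View pics/place.png

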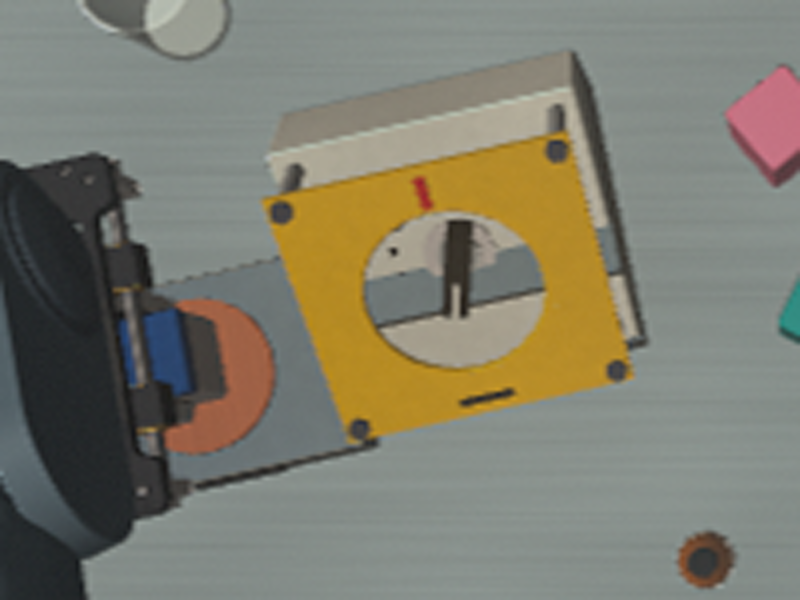

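The picture shows the tin held upright over the copper disc (disc centre about (200,375)), with the gripper clear of the guard. I'll let it settle and lower slowly.

{"op": "play_rows", "data": {
  "delta_pos": [
    [0,0,0],
    [0,0,0],
    [0,0,0],
    [0,0,0]
  ],
  "delta_rot": [
    [0,0,0],
    [0,0,0],
    [0,0,0],
    [0,0,0]
  ]
}}

```text
time_s: 16.15
tcp_pos: [0.4803, 0.3418, 0.0984]
eef_rot: [-3.122, -0.349, -0.001]
contact_force: [0.6, 0.4, -4.2]
grip_width: 0.488
```

```bash
python3 - <<'E'
from mv import *
p,Rm,s=cur(); print(p,s['contact_force']); plan(p,Rm,[.4795,.3408,.083],down(12.6))
E
```

```text
[0.48025465 0.34177971 0.09840066] [ 0.64005556  0.36701766 -4.19397069]
rows 1 total local mm [-1.   0.8 15.4] deg [-0.01 -0.05  0.15] | total scaled pos [-0.0019  0.0016  0.0308] rot [-0.0002 -0.0008  0.0024]
```

{"op": "play_rows", "data": {
  "delta_pos": [
    [-0.0015,0.0015,0.006],
    [0,0,0.008],
    [0,0,0.008],
    [0,0,0.005],
    [0,0,0.003]
  ],
  "delta_rot": [
    [0,0,0],
    [0,0,0],
    [0,0,0],
    [0,0,0],
    [0,0,0]
  ]
}}

```text
time_s: 16.57
tcp_pos: [0.479, 0.3405, 0.0819]
eef_rot: [3.122, 0.349, -0.002]
contact_force: [0.5, -0.3, -3.2]
grip_width: 0.486
```

{"op": "play_rows", "data": {
  "delta_pos": [
    [0,0,0.001],
    [0,0,0.001],
    [0,0,0],
    [0,0,0]
  ],
  "delta_rot": [
    [0,0,0],
    [0,0,0],
    [0,0,0],
    [0,0,0]
  ]
}}

```text
time_s: 16.9
tcp_pos: [0.4796, 0.3408, 0.0821]
eef_rot: [-3.122, -0.349, -0.0]
contact_force: [-0.4, -1.1, -4.1]
grip_width: 0.487
```

{"op": "play_rows", "data": {
  "delta_pos": [
    [0,0,0.001],
    [0,0,0.001],
    [0,0,0.001],
    [0,0,0]
  ],
  "delta_rot": [
    [0,0,0],
    [0,0,0],
    [0,0,0],
    [0,0,0]
  ]
}}

```text
time_s: 17.23
tcp_pos: [0.4796, 0.3408, 0.0805]
eef_rot: [-3.122, -0.349, -0.001]
contact_force: [-0.5, -0.5, -1.1]
grip_width: 0.489
```

{"op": "play_rows", "data": {
  "delta_pos": [
    [0,0,0.001],
    [0,0,0.001],
    [0,0,0],
    [0,0,0]
  ],
  "delta_rot": [
    [0,0,0],
    [0,0,0],
    [0,0,0],
    [0,0,0]
  ]
}}

```text
time_s: 17.57
tcp_pos: [0.4797, 0.3408, 0.0796]
eef_rot: [-3.122, -0.349, -0.001]
contact_force: [-1.2, 0.6, 0.1]
grip_width: 0.49
```

{"op": "play_rows", "data": {
  "delta_pos": [
    [0,0,0],
    [0,0,0]
  ],
  "delta_rot": [
    [0,0,0],
    [0,0,0]
  ]
}}

```text
time_s: 17.73
tcp_pos: [0.4797, 0.3408, 0.0796]
eef_rot: [-3.122, -0.349, -0.001]
contact_force: [0.6, 0.8, -0.6]
grip_width: 0.489
```

{"op": "play_rows", "data": {
  "delta_pos": [
    [0,0,0],
    [0,0,0],
    [0,0,0],
    [0,0,0],
    [0,0,0]
  ],
  "delta_rot": [
    [0,0,0],
    [0,0,0],
    [0,0,0],
    [0,0,0],
    [0,0,0]
  ],
  "hand": 0.7
}}

```text
time_s: 18.15
tcp_pos: [0.4796, 0.3408, 0.0795]
eef_rot: [-3.122, -0.349, -0.0]
contact_force: [-0.7, -0.7, 0.0]
grip_width: 0.808
```

{"op": "play_rows", "data": {
  "delta_pos": [
    [0,0,-0.01],
    [0,0,-0.03],
    [0,0,-0.06],
    [0,0,-0.075],
    [0,0,-0.075]
  ],
  "delta_rot": [
    [0,0,0],
    [0,0,0],
    [0,0,0],
    [0,0,0],
    [0,0,0]
  ]
}}

```text
time_s: 18.57
tcp_pos: [0.4788, 0.3404, 0.2054]
eef_rot: [3.122, 0.349, -0.003]
contact_force: [0.9, 0.7, -0.1]
grip_width: 0.848
```

{"op": "play_rows", "data": {
  "delta_pos": [
    [0,0,-0.075],
    [0,0,-0.075],
    [0,0,-0.04],
    [0,0,0],
    [0,0,0]
  ],
  "delta_rot": [
    [0,0,0],
    [0,0,0],
    [0,0,0],
    [0,0,0],
    [0,0,0]
  ],
  "hand": -0.28
}}

```text
time_s: 18.98
tcp_pos: [0.4799, 0.341, 0.3007]
eef_rot: [-3.121, -0.349, -0.004]
contact_force: [0.6, 0.8, -0.4]
grip_width: 0.533
```

```bash
cat >> mv.py <<'E'
t,a=np.radians(35),np.radians(12.63)
nz=np.array([-np.sin(t)*np.cos(a),-np.sin(t)*np.sin(a),np.cos(t)]); up=np.array([0,0,1])-nz[2]*nz; up/=np.linalg.norm(up); left=np.cross(nz,up)
g=np.array([.5173,.1754,.1373])
def kn(th): # jaw x axis th deg clockwise from up, seen from outside
    th=np.radians(th); x=np.cos(th)*up-np.sin(th)*left; z=-nz; return np.stack([x,np.cross(z,x),z],1)
E
python3 - <<'E'
from mv import *
p,Rm,s=cur(); print(p,s['contact_force'],s['joints'],s['grip_width'])
P=g+.09*nz; print('pre',P); plan(p,Rm,P,Rm); plan(p,Rm,p,kn(0)); plan(p,kn(0),p,kn(-72.5)); plan(p,Rm,p,kn(-72.5)) 
E
```

```text
[0.47989142 0.34095595 0.30070754] [ 0.56298212  0.82530781 -0.43725781] [ 4.25290045e-01  4.24478385e-02  1.62928877e+00 -4.75267667e-05
  1.46700323e+00  2.02781515e-01] 0.5330870153405534
pre [0.46692725 0.16411266 0.21102368]
rows 5 total local mm [-51.9 169.7  89.4] deg [0. 0. 0.] | total scaled pos [-0.1038  0.3393  0.1789] rot [0. 0. 0.]
rows 5 total local mm [0. 0. 0.] deg [-0.07 34.84  0.11] | total scaled pos [0. 0. 0.] rot [-0.0011  0.5807  0.0018]
rows 11 total local mm [0. 0. 0.] deg [  0.   -0.  -72.5] | total scaled pos [0. 0. 0.] rot [ 0.     -0.     -1.2083]
rows 12 total local mm [0. 0. 0.] deg [-22.06  29.96 -70.02] | total scaled pos [0. 0. 0.] rot [-0.3676  0.4994 -1.167 ]
```

{"op": "play_rows", "data": {
  "delta_pos": [
    [-0.0208,0.0679,0],
    [-0.0208,0.0679,0],
    [-0.0208,0.0679,0],
    [-0.0208,0.0679,0],
    [-0.0208,0.0679,0]
  ],
  "delta_rot": [
    [0,0,0],
    [0,0,0],
    [0,0,0],
    [0,0,0],
    [0,0,0]
  ]
}}

```text
time_s: 19.4
tcp_pos: [0.4645, 0.1622, 0.2963]
eef_rot: [3.122, 0.35, -0.008]
contact_force: [0.5, -0.0, 0.0]
grip_width: 0.358
```

{"op": "play_rows", "data": {
  "delta_pos": [
    [0,0,0],
    [0,0,0],
    [0,0,0],
    [0,0,0],
    [0,0,0]
  ],
  "delta_rot": [
    [0,0.116,0],
    [0,0.116,0],
    [0,0.116,0],
    [0,0.116,0],
    [0,0.116,0]
  ]
}}

```text
time_s: 19.82
tcp_pos: [0.4655, 0.1635, 0.2969]
eef_rot: [-2.917, -0.325, -0.918]
contact_force: [-1.4, 0.2, 0.5]
grip_width: 0.359
```

{"op": "play_rows", "data": {
  "delta_pos": [
    [0,0,0],
    [0,0,0],
    [0,0,0],
    [0,0,0],
    [0,0,0]
  ],
  "delta_rot": [
    [0,0,-0.11],
    [0,0,-0.11],
    [0,0,-0.11],
    [0,0,-0.11],
    [0,0,-0.11]
  ]
}}

```text
time_s: 20.23
tcp_pos: [0.4651, 0.1636, 0.296]
eef_rot: [2.672, 1.136, 0.888]
contact_force: [0.3, -0.1, -0.3]
grip_width: 0.36
```

{"op": "play_rows", "data": {
  "delta_pos": [
    [0,0,0],
    [0,0,0],
    [0,0,0],
    [0,0,0],
    [0,0,0]
  ],
  "delta_rot": [
    [0,0,-0.11],
    [0,0,-0.11],
    [0,0,-0.11],
    [0,0,-0.11],
    [0,0,-0.11]
  ]
}}

```text
time_s: 20.65
tcp_pos: [0.4651, 0.1636, 0.2959]
eef_rot: [2.136, 1.763, 0.768]
contact_force: [0.4, 0.3, -0.6]
grip_width: 0.361
```

{"op": "play_rows", "data": {
  "delta_pos": [
    [0,0,0],
    [0,0,0],
    [0,0,0],
    [0,0,0]
  ],
  "delta_rot": [
    [0,0,-0.11],
    [0,0,0],
    [0,0,0],
    [0,0,0]
  ]
}}

```text
time_s: 20.98
tcp_pos: [0.4657, 0.1637, 0.2978]
eef_rot: [2.021, 1.858, 0.743]
contact_force: [1.1, 0.1, -0.2]
grip_width: 0.36
```

```bash
python3 - <<'E'
from mv import *
p,Rm,s=cur(); print(p,s['contact_force'],s['joints'],s['grip_width'])
plan(p,Rm,g+.09*nz,kn(-72.5))
from plant import imaging
p,d=imaging.read_camera('scene'); cv2.imwrite('pics/pre.png',cv2.resize(p[70:270,250:490,::-1],(720,600),interpolation=cv2.INTER_CUBIC))
E
```

```text
[0.46573224 0.16367469 0.2977647 ] [ 1.11971754  0.13650112 -0.16477823] [ 0.05384935 -0.61190551  2.23897316  0.12071265  0.91974446 -1.47694255] 0.35970469165405095
rows 3 total local mm [-14.4 -46.1  72.1] deg [-0.35  0.02  0.04] | total scaled pos [-0.0289 -0.0922  0.1441] rot [-0.0058  0.0003  0.0007]
```

View pics/pre.png

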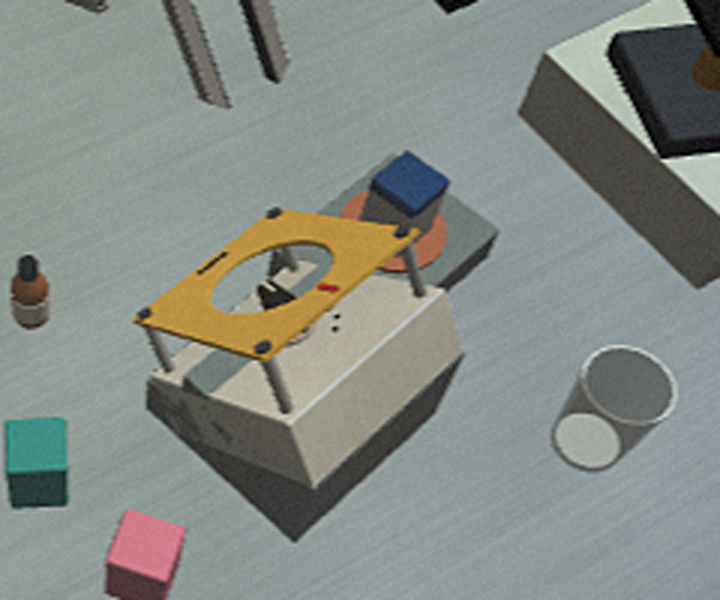

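The tin stands upright on the copper disc. Moving onto the knob's axis.

{"op": "play_rows", "data": {
  "delta_pos": [
    [-0.0072,-0.023,0.036],
    [-0.0072,-0.023,0.036],
    [-0.0072,-0.023,0.036],
    [-0.0072,-0.023,0.036],
    [0,0,0]
  ],
  "delta_rot": [
    [-0.006,0,0],
    [0,0,0],
    [0,0,0],
    [0,0,0],
    [0,0,0]
  ]
}}

```text
time_s: 21.45
tcp_pos: [0.4652, 0.1638, 0.2068]
eef_rot: [2.021, 1.859, 0.741]
contact_force: [-0.3, 0.3, -1.7]
grip_width: 0.361
```

{"op": "play_rows", "data": {
  "delta_pos": [
    [0,0,0],
    [0,0,0],
    [0,0,0],
    [0,0,0],
    [0,0,0]
  ],
  "delta_rot": [
    [0,0,0],
    [0,0,0],
    [0,0,0],
    [0,0,0],
    [0,0,0]
  ]
}}

```text
time_s: 21.87
tcp_pos: [0.4687, 0.1641, 0.2142]
eef_rot: [2.011, 1.853, 0.752]
contact_force: [0.7, -0.6, -0.1]
grip_width: 0.36
```

```bash
python3 - <<'E'
from mv import *
p,Rm,s=cur(); print(p,s['contact_force'],s['joints'])
plan(p,Rm,g-.03*nz,kn(-72.5))
E
```

```text
[0.46869087 0.16409674 0.21419229] [ 0.7411108  -0.56396461 -0.12640728] [ 0.05548681 -0.52954194  2.34491294  0.14250404  0.72198559 -1.51119691]
rows 3 total local mm [ -0.6  -3.8 121.6] deg [ 0.27 -0.03  0.2 ] | total scaled pos [-0.0013 -0.0076  0.2432] rot [ 0.0046 -0.0005  0.0033]
```

{"op": "play_rows", "data": {
  "delta_pos": [
    [0,0,0],
    [0,0,0],
    [0,0,0],
    [0,0,0],
    [0,0,0]
  ],
  "delta_rot": [
    [0,0,0],
    [0,0,0],
    [0,0,0],
    [0,0,0],
    [0,0,0]
  ]
}}

```text
time_s: 22.28
tcp_pos: [0.468, 0.164, 0.2127]
eef_rot: [2.013, 1.855, 0.75]
contact_force: [-0.0, -0.2, 0.2]
grip_width: 0.359
```

```bash
python3 - <<'E'
from mv import *
p,Rm,s=cur(); print(p,s['contact_force'],s['qd'])
plan(p,Rm,g-.03*nz,kn(-72.5))
E
```

```text
[0.46804715 0.16404387 0.2126884 ] [-0.02475307 -0.18522168  0.15680017] [-0.00073584  0.00124751  0.00104611  0.00027632  0.00097757  0.00018765]
rows 3 total local mm [ -0.3  -2.1 120.7] deg [ 0.14 -0.    0.2 ] | total scaled pos [-0.0005 -0.0043  0.2415] rot [ 0.0024 -0.0001  0.0033]
```

{"op": "play_rows", "data": {
  "delta_pos": [
    [0,-0.004,0.02],
    [0,0,0.03],
    [0,0,0.03],
    [0,0,0.03],
    [0,0,0.03]
  ],
  "delta_rot": [
    [0.002,0,0.003],
    [0,0,0],
    [0,0,0],
    [0,0,0],
    [0,0,0]
  ]
}}

```text
time_s: 22.7
tcp_pos: [0.5061, 0.1731, 0.1538]
eef_rot: [2.017, 1.853, 0.749]
contact_force: [-0.6, -0.1, 0.1]
grip_width: 0.358
```

{"op": "play_rows", "data": {
  "delta_pos": [
    [0,0,0.03],
    [0,0,0.03],
    [0,0,0.02],
    [0,0,0.01],
    [0,0,0]
  ],
  "delta_rot": [
    [0,0,0],
    [0,0,0],
    [0,0,0],
    [0,0,0],
    [0,0,0]
  ]
}}

```text
time_s: 23.12
tcp_pos: [0.5306, 0.1787, 0.1163]
eef_rot: [2.019, 1.855, 0.747]
contact_force: [-1.2, 0.0, 0.2]
grip_width: 0.364
```

{"op": "play_rows", "data": {
  "delta_pos": [
    [0,0,0],
    [0,0,0],
    [0,0,0],
    [0,0,0],
    [0,0,0]
  ],
  "delta_rot": [
    [0,0,0],
    [0,0,0],
    [0,0,0],
    [0,0,0],
    [0,0,0]
  ]
}}

```text
time_s: 23.53
tcp_pos: [0.531, 0.1787, 0.1181]
eef_rot: [2.017, 1.853, 0.75]
contact_force: [-0.3, 0.8, 0.6]
grip_width: 0.363
```

```bash
python3 - <<'E'
from mv import *
p,Rm,s=cur(); print(p,s['contact_force'],s['joints'])
plan(p,Rm,g-.03*nz,kn(-72.5))
E
```

```text
[0.5309883  0.17870985 0.11806187] [-0.27763375  0.82203178  0.56132791] [ 0.0838534  -0.14815214  2.26174812  0.18978027  0.42679539 -1.55075402]
rows 1 total local mm [-0.4 -0.4  6.2] deg [ 0.08 -0.02  0.02] | total scaled pos [-0.0008 -0.0008  0.0123] rot [ 0.0014 -0.0003  0.0003]
```

{"op": "play_rows", "data": {
  "delta_pos": [
    [0,0,0.006],
    [0,0,0.006],
    [0,0,0],
    [0,0,0],
    [0,0,0]
  ],
  "delta_rot": [
    [0,0,0],
    [0,0,0],
    [0,0,0],
    [0,0,0],
    [0,0,0]
  ]
}}

```text
time_s: 23.95
tcp_pos: [0.5342, 0.1795, 0.1124]
eef_rot: [2.018, 1.853, 0.749]
contact_force: [-0.2, 0.7, -0.0]
grip_width: 0.36
```

{"op": "play_rows", "data": {
  "delta_pos": [
    [0,0,0],
    [0,0,0],
    [0,0,0],
    [0,0,0],
    [0,0,0]
  ],
  "delta_rot": [
    [0,0,0],
    [0,0,0],
    [0,0,0],
    [0,0,0],
    [0,0,0]
  ],
  "hand": -1,
  "newtons": 20
}}

```text
time_s: 24.37
tcp_pos: [0.5342, 0.1792, 0.1126]
eef_rot: [2.017, 1.853, 0.748]
contact_force: [-0.9, -2.6, 0.5]
grip_width: 0.147
```

{"op": "play_rows", "data": {
  "delta_pos": [
    [0,0,0],
    [0,0,0],
    [0,0,0]
  ],
  "delta_rot": [
    [0,0,0],
    [0,0,0],
    [0,0,0]
  ]
}}

```text
time_s: 24.62
tcp_pos: [0.5342, 0.1792, 0.1126]
eef_rot: [2.017, 1.853, 0.749]
contact_force: [-2.3, -4.4, 2.2]
grip_width: 0.147
```

```bash
python3 - <<'E'
from mv import *
p,Rm,s=cur(); print(p,s['contact_force'],s['ft_torque'],s['joints'],s['grip_width']*94)
plan(p,Rm,g-.03*nz,kn(-72.5)); plan(p,Rm,p,kn(90))
E
```

```text
[0.53422495 0.1792486  0.11255847] [-2.2585098  -4.40364697  2.23363127] [-0.64646394  0.30502717 -0.36199181] [ 0.08475487 -0.12711803  2.25524851  0.19349475  0.41337671 -1.55473063] 13.811715749637413
rows 1 total local mm [-0.1 -0.  -0.2] deg [0.03 0.01 0.03] | total scaled pos [-0.0001 -0.     -0.0004] rot [0.0005 0.0002 0.0005]
rows 23 total local mm [0. 0. 0.] deg [ 3.0000e-02 -4.0000e-02  1.6253e+02] | total scaled pos [0. 0. 0.] rot [ 4.0000e-04 -6.0000e-04  2.7088e+00]
```

The jaws closed to 13.8 mm, which matches the 14 mm bar. Turning clockwise.

{"op": "play_rows", "data": {
  "delta_pos": [
    [0,0,0],
    [0,0,0],
    [0,0,0],
    [0,0,0],
    [0,0,0]
  ],
  "delta_rot": [
    [0,0,0.06],
    [0,0,0.1],
    [0,0,0.1],
    [0,0,0.1],
    [0,0,0.1]
  ]
}}

```text
time_s: 25.03
tcp_pos: [0.5342, 0.1788, 0.1124]
eef_rot: [2.498, 1.364, 0.862]
contact_force: [-4.6, -9.0, 4.5]
grip_width: 0.146
```

{"op": "play_rows", "data": {
  "delta_pos": [
    [0,0,0],
    [0,0,0],
    [0,0,0],
    [0,0,0],
    [0,0,0]
  ],
  "delta_rot": [
    [0,0,0.1],
    [0,0,0.1],
    [0,0,0.1],
    [0,0,0.1],
    [0,0,0.1]
  ]
}}

```text
time_s: 25.45
tcp_pos: [0.5338, 0.1784, 0.1121]
eef_rot: [2.901, 0.704, 0.939]
contact_force: [-7.5, -11.9, 5.7]
grip_width: 0.15
```

```bash
python3 - <<'E'
from mv import *
p,Rm,s=cur(); print(p,s['contact_force'],s['ft_torque']@-nz,s['joints'],s['grip_width']*94)
plan(p,Rm,g-.03*nz,kn(90))
E
```

```text
[0.53377631 0.17840823 0.11209782] [ -7.47171565 -11.92106844   5.65490683] -0.14591660266504006 [ 0.08360574 -0.12755026  2.25608684  0.19141388  0.41443967 -0.54430466] 14.088861278593257
rows 15 total local mm [ 0.9 -0.5 -0.2] deg [1.3000e-01 1.0000e-02 1.0469e+02] | total scaled pos [ 0.0018 -0.0009 -0.0005] rot [2.2000e-03 1.0000e-04 1.7448e+00]
```

{"op": "play_rows", "data": {
  "delta_pos": [
    [-0.0012,0.0013,-0.001],
    [0,0,0],
    [0,0,0]
  ],
  "delta_rot": [
    [0,0,0],
    [0,0,0],
    [0,0,0]
  ]
}}

```text
time_s: 25.7
tcp_pos: [0.5337, 0.1782, 0.1121]
eef_rot: [2.899, 0.71, 0.941]
contact_force: [3.9, -3.8, -4.8]
grip_width: 0.151
```

{"op": "play_rows", "data": {
  "delta_pos": [
    [0,0,0],
    [0,0,0],
    [0,0,0],
    [0,0,0],
    [0,0,0]
  ],
  "delta_rot": [
    [0,0,0.1],
    [0,0,0.1],
    [0,0,0.1],
    [0,0,0.1],
    [0,0,0.1]
  ]
}}

```text
time_s: 26.12
tcp_pos: [0.5332, 0.1782, 0.1118]
eef_rot: [-2.865, 0.068, -0.875]
contact_force: [0.2, -5.3, -2.9]
grip_width: 0.142
```

```bash
python3 - <<'E'
from mv import *
p,Rm,s=cur(); f=s['contact_force']; print(p,f,'local',Rm.T@f,s['ft_torque']@-nz,s['joints'],s['grip_width']*94)
plan(p,Rm,g-.03*nz,kn(90))
E
```

```text
[0.53317288 0.17816945 0.1117646 ] [ 0.17157349 -5.33940675 -2.88674555] local [-0.99700249  5.71401004  1.79668501] -0.15607761858717165 [ 0.08241034 -0.12873293  2.25784046  0.19577712  0.41446896 -0.02534659] 13.368677542610255
rows 11 total local mm [ 1.2 -1.1 -0.2] deg [8.000e-02 3.000e-02 7.467e+01] | total scaled pos [ 0.0024 -0.0023 -0.0003] rot [1.4000e-03 5.0000e-04 1.2444e+00]
```

{"op": "play_rows", "data": {
  "delta_pos": [
    [0,0.0005,0],
    [0,0,0],
    [0,0,0],
    [0,0,0],
    [0,0,0]
  ],
  "delta_rot": [
    [0,0,0.1],
    [0,0,0.1],
    [0,0,0.1],
    [0,0,0.1],
    [0,0,0.1]
  ]
}}

```text
time_s: 26.53
tcp_pos: [0.5327, 0.1783, 0.1114]
eef_rot: [-2.637, 0.774, -0.754]
contact_force: [-1.4, -2.2, -1.9]
grip_width: 0.145
```

{"op": "play_rows", "data": {
  "delta_pos": [
    [0,0,0],
    [0,0,0],
    [0,0,0],
    [0,0,0],
    [0,0,0]
  ],
  "delta_rot": [
    [0,0,0.1],
    [0,0,0.1],
    [0,0,0.1],
    [0,0,0.1],
    [0,0,0.1]
  ]
}}

```text
time_s: 26.95
tcp_pos: [0.5323, 0.1787, 0.1113]
eef_rot: [-2.268, 1.382, -0.598]
contact_force: [-2.2, 1.4, -2.6]
grip_width: 0.147
```

```bash
python3 - <<'E'
from mv import *
p,Rm,s=cur(); f=s['contact_force']; print(p,f,'local',Rm.T@f,s['ft_torque']@-nz,s['joints'],s['grip_width']*94)
plan(p,Rm,g-.03*nz,kn(90))
E
```

```text
[0.53232569 0.17872941 0.11125992] [-2.20208667  1.44799742 -2.55501465] local [-2.58034208  2.38864405  1.05365861] -0.0751248723372922 [ 0.08294929 -0.12901378  2.25862673  0.19820652  0.416033    1.02055863] 13.848148147718756
rows 3 total local mm [ 0.6 -2.3 -0.2] deg [ 0.17  0.1  14.64] | total scaled pos [ 0.0011 -0.0045 -0.0003] rot [0.0028 0.0016 0.2439]
```

{"op": "play_rows", "data": {
  "delta_pos": [
    [0,0,0],
    [0,0,0],
    [0,0,0],
    [0,0,0]
  ],
  "delta_rot": [
    [0,0,0.07],
    [0,0,0.06],
    [0,0,0.06],
    [0,0,0]
  ]
}}

```text
time_s: 27.28
tcp_pos: [0.5322, 0.1789, 0.1112]
eef_rot: [-2.1, 1.579, -0.532]
contact_force: [-2.7, 2.8, -2.7]
grip_width: 0.141
```

{"op": "play_rows", "data": {
  "delta_pos": [
    [0,0,0],
    [0,0,0],
    [0,0,0],
    [0,0,0]
  ],
  "delta_rot": [
    [0,0,0.03],
    [0,0,0.03],
    [0,0,0],
    [0,0,0]
  ]
}}

```text
time_s: 27.62
tcp_pos: [0.5322, 0.179, 0.1112]
eef_rot: [-2.045, 1.637, -0.512]
contact_force: [-2.9, 5.6, -3.5]
grip_width: 0.148
```

```bash
python3 - <<'E'
from mv import *
p,Rm,s=cur(); f=s['contact_force']; print(p,f,'local',Rm.T@f,s['ft_torque']@-nz,s['joints'],s['grip_width']*94)
plan(p,Rm,g-.03*nz,kn(90))
E
```

```text
[0.5322267  0.17897247 0.11123588] [-2.94899429  5.56463719 -3.50337223] local [-6.07134081  3.36381133  1.93880517] 0.033943317451943435 [ 0.08328855 -0.12898601  2.25860496  0.19872321  0.4162463   1.27581222] 13.918509717074352
rows 1 total local mm [ 0.2 -2.4 -0.2] deg [ 0.18  0.1  -0.  ] | total scaled pos [ 0.0004 -0.0048 -0.0003] rot [ 0.0031  0.0017 -0.    ]
```

{"op": "play_rows", "data": {
  "delta_pos": [
    [0,0,0],
    [0,0,0],
    [0,0,0]
  ],
  "delta_rot": [
    [0,0,0.025],
    [0,0,0.025],
    [0,0,0]
  ]
}}

```text
time_s: 27.87
tcp_pos: [0.5322, 0.179, 0.1112]
eef_rot: [-1.998, 1.684, -0.494]
contact_force: [-2.2, 4.8, -2.8]
grip_width: 0.148
```

```bash
python3 - <<'E'
from mv import *
p,Rm,s=cur(); f=s['contact_force']; print('local',Rm.T@f,Rm.T@s['ft_torque'],s['joints'],s['joint_efforts'][5],s['grip_width']*94)
plan(p,Rm,g-.03*nz,kn(90))
E
```

```text
local [-5.00561725  2.74938847  1.7399153 ] [-0.9613299  -1.04965972 -0.42549176] [ 0.08347291 -0.12903831  2.25860723  0.197705    0.41641021  1.32776513] 0.601455420255661 13.911175603773817
rows 1 total local mm [ 0.1 -2.4 -0.1] deg [ 0.2   0.08 -2.91] | total scaled pos [ 0.0002 -0.0049 -0.0003] rot [ 0.0033  0.0014 -0.0486]
```

{"op": "play_rows", "data": {
  "delta_pos": [
    [0,0,0],
    [0,0,0],
    [0,0,0]
  ],
  "delta_rot": [
    [0,0,0.025],
    [0,0,0.025],
    [0,0,0]
  ]
}}

```text
time_s: 28.12
tcp_pos: [0.5321, 0.1789, 0.1112]
eef_rot: [-1.949, 1.732, -0.476]
contact_force: [-3.7, 5.3, -2.2]
grip_width: 0.159
```

```bash
python3 - <<'E'
from mv import *
p,Rm,s=cur(); f=s['contact_force']; print('local',Rm.T@f,Rm.T@s['ft_torque'],s['joints'],s['joint_efforts'][5],s['grip_width']*94)
plan(p,Rm,g-.03*nz,kn(90))
E
```

```text
local [-5.66106654  3.8528497   0.41067873] [-1.06741328 -0.96699829 -0.4848981 ] [ 0.08340246 -0.12908548  2.25867894  0.19750634  0.41655381  1.38002985] 0.641748234629631 14.951027186382328
rows 1 total local mm [-0.1 -2.5 -0.1] deg [ 0.21  0.07 -5.9 ] | total scaled pos [-0.0001 -0.005  -0.0003] rot [ 0.0035  0.0012 -0.0984]
```

The torque has risen to about 0.45 N m and the jaws are starting to spread on the bar, so the knob is at its stop. Releasing and backing out along the axis.

{"op": "play_rows", "data": {
  "delta_pos": [
    [0,0,0],
    [0,0,0],
    [0,0,0],
    [0,0,0],
    [0,0,0]
  ],
  "delta_rot": [
    [0,0,0],
    [0,0,0],
    [0,0,0],
    [0,0,0],
    [0,0,0]
  ],
  "hand": -0.28
}}

```text
time_s: 28.53
tcp_pos: [0.5345, 0.1781, 0.1134]
eef_rot: [-1.942, 1.732, -0.48]
contact_force: [0.1, -0.2, 0.2]
grip_width: 0.356
```

{"op": "play_rows", "data": {
  "delta_pos": [
    [0,0,-0.015],
    [0,0,-0.03],
    [0,0,-0.03],
    [0,0,-0.03],
    [0,0,-0.04]
  ],
  "delta_rot": [
    [0,0,0],
    [0,0,0],
    [0,0,0],
    [0,0,0],
    [0,0,0]
  ]
}}

```text
time_s: 28.95
tcp_pos: [0.4927, 0.1689, 0.1721]
eef_rot: [-1.944, 1.734, -0.478]
contact_force: [-0.3, -0.2, 0.5]
grip_width: 0.361
```

{"op": "play_rows", "data": {
  "delta_pos": [
    [0,0,-0.05],
    [0,0,-0.06],
    [0,0,-0.06],
    [0,0,-0.05],
    [0,0,0]
  ],
  "delta_rot": [
    [0,0,0],
    [0,0,0],
    [0,0,0],
    [0,0,0],
    [0,0,0]
  ]
}}

```text
time_s: 29.37
tcp_pos: [0.4327, 0.1553, 0.2687]
eef_rot: [-1.936, 1.726, -0.489]
contact_force: [0.6, 0.3, 0.8]
grip_width: 0.362
```

{"op": "play_rows", "data": {
  "delta_pos": [
    [0,0,0],
    [0,0,0],
    [0,0,0],
    [0,0,0],
    [0,0,0]
  ],
  "delta_rot": [
    [0,0,0],
    [0,0,0],
    [0,0,0],
    [0,0,0],
    [0,0,0]
  ]
}}

```text
time_s: 29.78
tcp_pos: [0.4314, 0.1554, 0.2605]
eef_rot: [-1.945, 1.735, -0.476]
contact_force: [-0.1, 0.9, 0.9]
grip_width: 0.359
```

```bash
python3 - <<'E'
from mv import *
from plant import imaging
p,Rm,s=cur(); print(p,s['contact_force'],s['joints'],s['grip_width'])
for n in ('top','scene'):
    q,d=imaging.read_camera(n); np.savez(f'{n}2.npz',p=q,d=d,m=imaging.camera_info(n)['mtx'],e=imaging.camera_info(n)['extrinsics'])
    W=world(d,*[imaging.camera_info(n)[k] for k in('mtx','extrinsics')]); hsv=cv2.cvtColor(q,cv2.COLOR_RGB2HSV).astype(int)
    mk=((hsv[...,0]>105)&(hsv[...,0]<125)&(hsv[...,1]>120)&(W[...,2]>.05)&(W[...,2]<.13)&(W[...,0]<.6)&(d>0)).astype(np.uint8)
    k,l,st,ce=cv2.connectedComponentsWithStats(mk)
    for i in range(1,k):
        if st[i,4]>100: X=W[l==i]; z=np.median(X[:,2]); print(n,st[i,4],round(z*1000,1),rect(X[abs(X[:,2]-z)<.005]))
    cv2.imwrite(f'pics/{n}2.png',cv2.resize(q[:,:,::-1],(800,600),interpolation=cv2.INTER_CUBIC))
E
```

```text
[0.43137408 0.15540881 0.26045444] [-0.13095173  0.91061072  0.8797244 ] [ 0.03209829 -0.72169813  2.36531309  0.13720218  0.90267491  1.43679971] 0.3589656899934398
top 401 66.3 (array([ 499.8, -270.2]), array([44.8, 44.5]), 85.4)
top 400 112.9 (array([479.3, 339.6]), array([44.3, 43.1]), 13.8)
top 417 66.4 (array([ 444.6, -355.5]), array([44.9, 45.5]), 71.7)
scene 243 112.8 (array([482.4, 339.5]), array([44.7, 44.2]), 12.3)
scene 426 66.4 (array([ 447.2, -355.3]), array([47.1, 44.5]), 71.8)
scene 430 66.6 (array([ 502.1, -270.7]), array([45.4, 46.2]), 83.6)
```

View pics/top2.png

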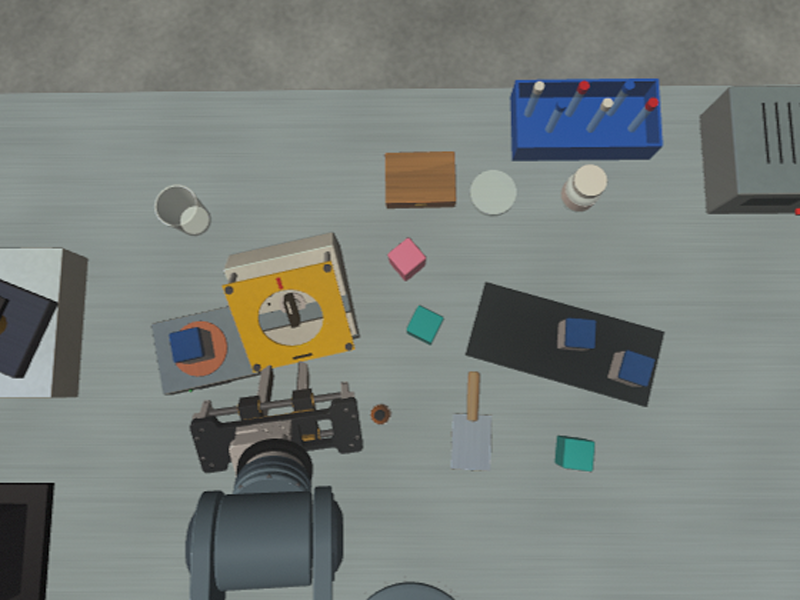

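The bystanders are unmoved. The two empty tins are where they stood, and the loaded one is on the plate at (480,340) mm with its lid level. Next, an enlarged crop of the knob.

```bash
python3 - <<'E'
from h import *
p,d,m,e=load('top2')
cv2.imwrite('pics/k2.png',cv2.resize(p[180:265,155:255,::-1],(0,0),fx=7,fy=7,interpolation=cv2.INTER_CUBIC))
E
```

```text
(no output)
```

View pics/k2.png

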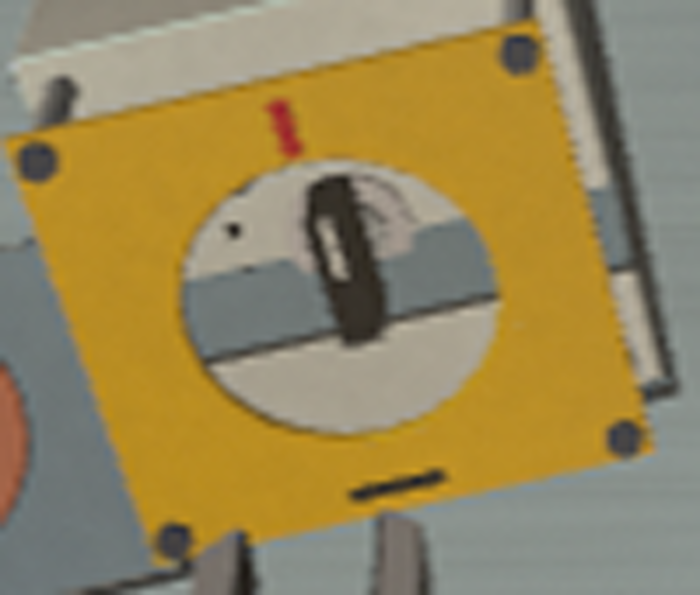

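The pointer line runs from (342,280) to (325,215), with slope 0.26 against 0.29 for the red mark. It lines up with the mark within about 1–2°. Handing in.

```bash
python3 -c "
from plant import finish_job; print(finish_job())"
```

```text
the job is handed in; nothing more can be done
None
```

The job is done and handed in at about 30 s of the 72 s allowed; the hand-in reported no verdict.

- **Finding the tin:** I lifted all three. Two read about 1 N and went back on the mat. The third, nearest the warmer, read about 4.4 N, so it was the loaded one.
- **Placing the tin:** I lowered it onto the copper plate in small steps and let go once the wrist force was near zero. The last pictures show it upright, within about 2 mm of my estimate of the plate's centre. Its lid height suggests the plate sank about 3 mm, the low end of the range for the loaded tin, but I did not measure that directly.
- **Empty tins and other things:** The empty tins measured within about 1 mm of where they first stood. By eye, none of the other things had moved.
- **Knob:** I turned it clockwise in one grasp of about 160°. Near the end the torque rose to about 0.45 N m and the jaws began to spread, which showed it was at the stop. The white pointer lines up with the red mark to within 1–2° in the last picture.
- **Disagreements:** My first estimate of the knob's axis was about 1 mm off. That caused a sideways force of up to about 15 N partway through the turn, which I corrected. The two cameras also differ by about 2–3 mm in x, so I used the average for most positions.

The gripper was clear of everything at hand-in.

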